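# Set and lock the slicer, then load the lime

## Task

Get the food slicer ready for the lime: turn the thickness knob on its sloping panel until its pointer stands at the raised tab of the ring round it, and pull the knob all the way out to lock it there. Then lay the lime in the slicer's feed tray and let go; leave the mug and the peeler where they are.

Things in the scene. Friction and masses are not known exactly. Their poses are not given: they have to be found in the camera images.
- slicer: White food slicer, 190 mm deep, 250 mm wide, 120 mm high, fixed on the cooktop; origin at the middle of its underside, x to its back, y to its left. Knob on the sloping panel of its left half, feed tray on its right half, the round blade upright between them.
- knob_grip (a point): Middle of the bar of the slicer's black knob, on its axis. Bar 40 mm long (x, towards the pointer nose), 14 mm thick (y), reaching 15 mm above this point; below it a round skirt, 44 mm in diameter, its top 12 mm under this point. z points out of the panel along the axis, 25 degrees from vertical, leaning to the robot. Pushed in, the panel is 21 mm under this point.
- knob_pointer (a point): Tip of the pointer nose at one end of the knob's bar, 31 mm from the axis and 11 mm below the grip point; same axes as knob_grip.
- mark_tab (a point): Raised tab, 7 mm wide, 9 mm high, on the still steel ring (66 mm outside, 5 mm high) round the knob; point at the tab's outer top edge, 46 mm from the knob's axis. x points from the axis out through the tab, z out of the panel. The knob is set when knob_grip's x has this x's direction.
- dial (a joint): Turn of the knob, rad, 0 = pointer straight up the slope (away from the robot), growing clockwise as seen facing the panel; range -1.3 to 1.3; turning takes about 0.04 N m and it stays where it is left. Starts between -0.8 and -0.4.
- marker (a joint): Where the tab stands, in the same rad and sense as dial; does not move. Between 0 and 0.65.
- knob (a joint): How far the knob is pulled out along its axis, m: 0 in (at the start), 0.012 fully out and locked. Takes about 4 N and stays where it is left. Pulls freely only with the pointer within about 0.1 rad of the tab; farther off it is resisted (20 N or more) after 3 to 6 mm. Once out it is held against turning, about 0.1 rad of play either way.
- lime_center (a point): Centre of the lime: a green round fruit 60 mm long (its x) and 48 mm thick, 0.04 to 0.09 kg, lying left of the slicer on the worktop or the edge of the cooktop; centre 24 mm above the surface.
- tray (a point): Centre of the floor of the slicer's steel feed tray, 45 mm above the cooktop. The inside is 126 mm (x) by 98 mm (y), with walls 16 mm high at x = +-63 mm and y = -49 mm; at y = +49 mm stands the round blade and its guard, which rise 69 mm above the floor. z up, x away from the robot when the slicer is not turned.
- mug: Mug, bystander, 86x118x96 mm, right of the slicer; origin at its underside.
- peeler: Peeler, bystander, 170x25x18 mm, left, near the lime; origin at its underside.
Things that resemble listed ones, but are neither listed nor needed, are in the scene too. There is more than one size of the part that bears lime_center; the job needs the smallest.

How it is judged (in metres and radians):
On the way, in this order (a step that is already met when the one before it is completed fails the run):
1. the knob is turned to the tab and pulled fully out (value of joint knob above 0.009 m and angle between the x axis of knob_grip and the x axis of mark_tab, either way round below 0.16 rad), for 0.2 s.
2. the lime is in the feed tray (x of lime_center in the frame of tray between -0.055 and 0.055 m and y of lime_center in the frame of tray between -0.042 and 0.042 m and z of lime_center in the frame of tray below 0.036 m), for 0.2 s.
At the end, for the whole second after the job is handed in: The knob is pulled out at least 9 of its 12 mm with its pointer within 9 degrees of the tab, and the lime lies still on the floor of the feed tray, inside its walls, released (all of step 1 and all of step 2 and linear speed of lime below 0.03 m/s); the robot touches nothing.
It fails at once if the mug or the peeler is moved more than 30 mm (distance of any of mug, peeler from where it was at the start of the episode above 0.03 m).
It also fails if it takes over 58 s, if anything falls off the work surface, if the arm or the gripper's body presses on something with over 40 N, if the wrist force passes 120 N, or if a joint passes its speed limit or range.

## Robot

A 7-joint arm with a two-finger parallel gripper is mounted at the origin on a cart in front of the work surface, level with it; the furniture and walls round the work are solid. World frame = base frame: x ahead of the robot, y to its left, z up, the work surface at z = 0. Lengths are in mm, angles in degrees, forces in N, time in s.
With the tool pointing down it reaches from about 400 to 925 mm from the base axis. Payload 5.6 kg.
Tool frame: the origin (TCP) lies at the centre of the arm's flange, where the gripper is bolted on; the fingertips stand 173 mm ahead of it and the grasp point (between the pads) lies 155 mm ahead of it (ctrl.grip_depth is the distance from the TCP to the grasp point, in mm); z points along the fingers, y is the line along which they close (so a half turn about z gives the same grasp; the last joint's range is limited). The gripper opens to 85 mm and grips with 20 to 120 N. Pads are 22 mm wide; open, the fingers measure 114 mm over their backs; the gripper's body (76 mm by 85 mm) begins 54 mm behind the grasp point. The pads swing forward as they close: fully open they stand 13 mm farther back than shut.
Start: joints at [68.125, 26.786, -0.665, 91.828, 0.344, 61.387, -3.226], TCP at [215.995, -613.064, 404.69] pointing down, gripper open.
Joint ranges: [-144.91, 144.91], [-17.63, 115.5], [-89.93, 88.59], [15.96, 139.68], [-74.01, 254.01], [8.47, 105.57], [-167.45, 167.45]. Speed limits (degrees/s): [147.25, 147.25, 180, 180, 180, 180, 180].

## Interface

Orientations are given as [roll, pitch, yaw] about the fixed x, y, z axes, in that order (R = Rz(yaw) Ry(pitch) Rx(roll)).
In Python, from rig import ctrl, vision, hand_in gives the robot as it stands. The module is installed in compiled form; this text tells all that it offers.
- The arm moves only by the tool send_rows, never from a script. Its argument "increments" is text: rows parted by semicolons, each of 7 numbers parted by spaces: the shift along the tool's x, y, z each as a share of 0.04 m, from -1 to 1, then the turn, a rotation vector about the tool's x, y, z each as a share of 0.15 rad, from -1 to 1, then the finger opening in mm, from 0 to 85.4. A call has exactly 10 rows; each row shifts and turns the commanded pose from where the row before left it, along the tool's axes as they then stand; what a row does not reach is not made up. A row lasts 1/10 s, in which the tool goes at most 50 mm and 8.59 degrees, less where a joint would pass 70% of its speed; a pose out of reach is approached as far as the arm can. A call with a number of a shift or a turn outside -1 to 1 is refused whole. A call with a gripper value outside its range is refused whole. The fingers move at their own pace and stop on an object; "squeeze" is the grip in N (left out, the last holds). Time passes only in rows, so rows that do not move let the fingers close, or fill a call up. It gives the time, the measured TCP pose, the force, the opening and the grip force at its end, in the units of the state.
- ctrl.get_obs(): the state, without advancing time (a new reading comes with each control period).
- vision.get_image(name): name is "scene" or "top"; returns a dict with "img" (384x512x3 uint8, blue, green, red), "range_z" (384x512 float32, mm along the optical axis (not along the pixel's ray), 0 where there is no reading), "fx", "fy", "cx", "cy" (pixels), "R" (3x3) and "t" (3): a world point X has camera coordinates R X + t. Camera axes: x right, y down, z forward; pixel columns grow to the right and rows downward; lengths in mm; the calibration is good to about 2 mm. A picture is of the moment at which its call begins.
- hand_in(): hands the job in; it is judged then, once.
The state is a dict: "clock": time; "q": joint angles; "dq": joint speeds; "effort": joint torques, N m; "position": TCP position; "eef_rot": TCP orientation; "contact_force": force on the tool from outside, world axes, zero at the start; "wrist_torque": the same for the moment, N m; "width": finger opening in mm; "grip_force": force on a finger pad.
Only numpy, scipy, OpenCV 4.12 (cv2) and the standard library are available. Lean on these libraries where they do the work, as an engineer would, in place of code of your own. Each camera call takes 0.05 s, during which the arm holds its last target. There are 200 camera calls.

## Working session

There is one attempt and no reset: what is moved stays moved. The work goes in short steps, Python scripts to look and compute and a tool call to move; the robot and the scene stay as the last step left them, time stands still between calls to the robot, and variables do not carry over. Pictures are saved under pics/ and viewed, at most 10 in all, crops included, and the job is handed in when it is done.

Besides the shell and the picture viewer there is one more tool, called after "Call:" by a JSON object that holds its "fn" and its "kwargs", one argument or row to a line. send_rows: Moves the arm, as the interface text tells. Its arguments: {"type":"object","properties":{"increments":{"type":"string"},"squeeze":{"type":"number"}},"required":["increments"]}

```bash
mkdir -p pics; cat > h.py <<'E'
import numpy as np, cv2
from rig import ctrl, vision
from scipy.spatial.transform import Rotation as Ro
def grab(n):
    d=vision.get_image(n); np.savez('pics/'+n+'.npz',**d); return d
def load(n): return dict(np.load('pics/'+n+'.npz'))
def P(d,u,v,z=None):
    z=d['range_z'][int(round(v)),int(round(u))] if z is None else z
    c=np.array([(u-d['cx'])/d['fx']*z,(v-d['cy'])/d['fy']*z,z]); return d['R'].T@(c-d['t'])
def cloud(d):
    v,u=np.mgrid[:384,:512]; z=d['range_z']
    c=np.stack([(u-d['cx'])/d['fx']*z,(v-d['cy'])/d['fy']*z,z],-1); return (c-d['t'])@d['R']
def proj(d,X):
    c=d['R']@np.array(X)+d['t']; return d['fx']*c[0]/c[2]+d['cx'],d['fy']*c[1]/c[2]+d['cy']
E
python3 - <<'E'
from h import *
a=grab('scene');b=grab('top')
cv2.imwrite('pics/s0.png',cv2.resize(a['img'],(800,600)))
cv2.imwrite('pics/t0.png',cv2.resize(b['img'],(800,600)))
for d in(a,b): print(-d['R'].T@d['t'], d['R'][2], d['fx'])
print(ctrl.get_obs())
E
```

```text
[-111.42769676 1161.10107503  798.89146643] [ 0.44636511 -0.76958472 -0.45661531] 406.0680203987868
[ 490.01524089    9.24693352 1244.71685925] [ 0.03622982  0.01927083 -0.99915766] 372.12985561267254
{'clock': 0.1, 'q': array([68.12491381, 26.83072122, -0.6653533 , 91.87529508,  0.34358985,
       61.38721826, -3.22628641]), 'dq': array([ 0.00983745, -0.14690171,  0.03395905, -0.12035148, -0.01078961,
       -0.03660306,  0.01222425]), 'effort': array([ 1.46110542e-03, -5.33510828e+01,  2.20018270e-02, -2.51960886e+01,
        1.15357531e-02,  4.36719944e-03, -1.45730775e-05]), 'position': array([ 215.91341397, -612.85240475,  403.83853348]), 'eef_rot': array([-1.79908957e+02,  6.19432297e-03,  1.94075559e+01]), 'contact_force': array([-0.64340561, -0.92380514,  0.54375881]), 'wrist_torque': array([-0.03638625, -0.0106481 , -0.02351175]), 'grip_force': 0.0, 'width': 85.45280916366659}
```

View pics/s0.png

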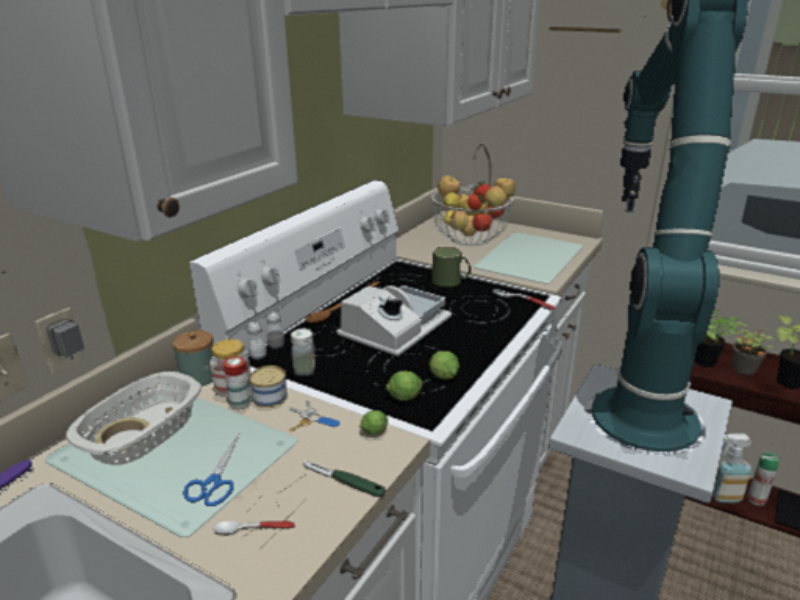

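View pics/t0.png

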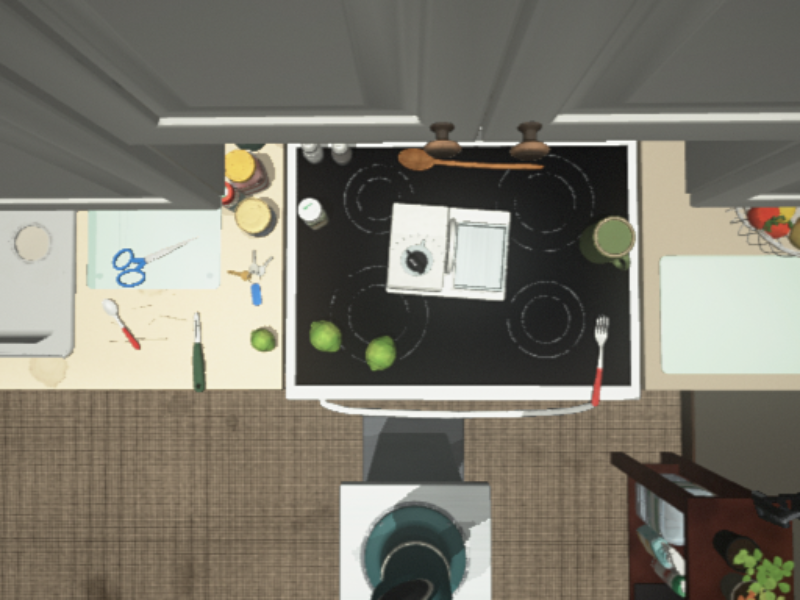

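Slicer at top px (450,250), knob (417,262), tray (480,255). There are three limes: (325,336), (380,352) and (262,340). The last looks smallest and lies next to the peeler at (198,350). Next I'll measure all three and enlarge the knob and the limes.

```bash
cat > m.py <<'E'
from h import *
b=load('top'); a=load('scene'); s=512/800
for u,v in[(325,336),(380,352),(262,340)]:
    C=cloud(b); hsv=cv2.cvtColor(b['img'],cv2.COLOR_BGR2HSV)
    g=cv2.inRange(hsv,(30,90,40),(60,255,255)); n,l=cv2.connectedComponents(g)
    k=l[int(v*s),int(u*s)]; m=l==k; p=C[m]
    zt=p[:,2].max()
    r=cv2.minAreaRect(np.argwhere(m)[:,::-1].astype(np.float32))
    print('lime',u,v,p[:,:2].min(0),p[:,:2].max(0),zt,np.array(r[1])*1245/372,r[2],'mid',(p.min(0)+p.max(0))/2)
for nm,u,v in[('cook',420,330),('counter',235,320),('panelL',400,285),('tray',480,255),('top',417,215),('peel',199,370)]:
    print(nm,P(b,u*s,v*s))
def crop(d,x,y,w,h,f,n): cv2.imwrite(n,cv2.resize(d['img'][y:y+h,x:x+w],None,fx=f,fy=f,interpolation=cv2.INTER_CUBIC))
t=b['img'][125:195,240:335]; t=cv2.resize(t,None,fx=8,fy=8,interpolation=cv2.INTER_CUBIC)
cv2.imwrite('pics/t1.png',t)
sc=a['img'][170:290,205:305]
li=b['img'][195:255,115:265]
cv2.imwrite('pics/s1.png',np.vstack([cv2.resize(sc[:60],(800,480)),]))
cv2.imwrite('pics/l1.png',cv2.resize(li,None,fx=5,fy=5,interpolation=cv2.INTER_CUBIC))
E
python3 m.py
```

```text
lime 325 336 [429.69143191 154.50239695] [496.61494782 220.24088827] 65.65200287885399 [66.93548387 66.93548387] 90.0 mid [463.15318987 187.37164261  30.31265025]
lime 380 352 [389.95879028  39.01896157] [464.13413898 100.02478748] 67.34772930165278 [68.99551745 65.74866364] 75.96376037597656 mid [427.04646463  69.52187452  33.04661452]
lime 262 340 [434.79519942   9.24693352] [490.01524089 338.44077854] 1244.7168592466883 [43.50806452 46.85483871] 90.0 mid [462.40522016 173.84385603 634.62756894]
cook [475.98233692 -13.7471377   -2.08274216]
counter [497.56088113 382.99668121   3.72549658]
panelL [568.33659669  28.00990159  61.72103806]
tray [ 631.21183231 -136.99566989   45.20384838]
top [703.56466323  -6.26216927 105.41782479]
peel [391.59339563 454.9157227   16.27061391]
```

View pics/t1.png

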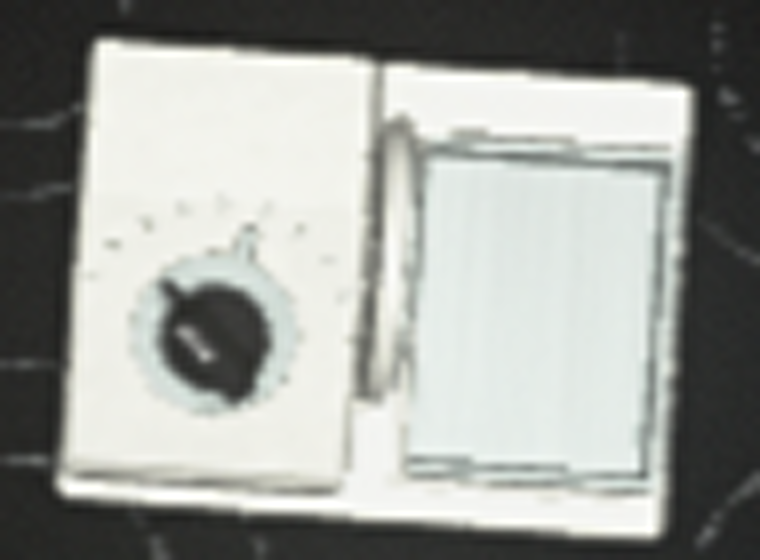

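View pics/l1.png

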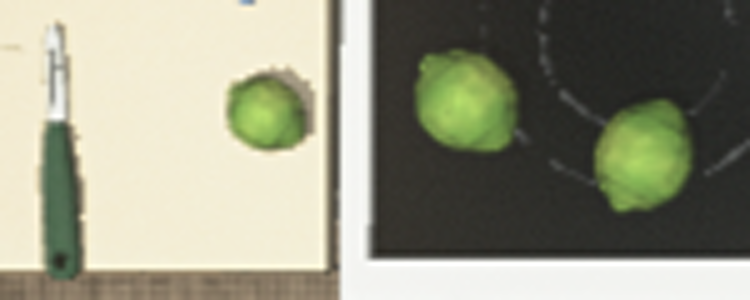

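The lime at crop (268,112), about 44x47 mm on the image against 66 mm for the others, is the smallest. It's 60x48 nominal and tilted on a diagonal, so that's the one to pick; the peeler is about 90 mm to its left. Knob: ring centre is at crop (215,333), pointer nose tip (165,283) and tab tip (250,230).

```bash
cat > k.py <<'E'
from h import *
b=load('top'); C=cloud(b)
px=lambda x,y:((x+.5)/8-.5+240,(y+.5)/8-.5+125)
def ray(u,v):
    d=b['R'].T@np.array([(u-b['cx'])/b['fx'],(v-b['cy'])/b['fy'],1.]); return -b['R'].T@b['t'],d
def hitz(u,v,z): o,d=ray(u,v); return o+d*(z-o[2])/d[2]
def hit(u,v,n,c): o,d=ray(u,v); return o+d*(c-n@o)/(n@d)
# slicer yaw from base outline (corners at crop)
f1=hitz(*px(60,492),12);f2=hitz(*px(660,537),12); e=f1-f2; yaw=np.arctan2(-e[0],e[1]); print('front edge',f1,f2,np.linalg.norm(e),np.degrees(yaw))
t=[hitz(*px(x,y),z) for x,y,z in[(425,155,45),(665,165,45),(408,470,45),(645,475,45)]]; print('tray corners',np.round(t),'mid',np.mean(t,0))
e2=(t[0]+t[1]-t[2]-t[3]); print('yaw tray',np.degrees(np.arctan2(e2[1],e2[0])))
# panel plane from depth
m=np.zeros((384,512),bool)
for x0,y0,x1,y1 in[(80,280,120,450),(305,300,335,460),(130,425,320,450)]:
    a=px(x0,y0);c=px(x1,y1); m[int(a[1]):int(c[1])+1,int(a[0]):int(c[0])+1]=1
p=C[m]; c0=p.mean(0); w=np.linalg.svd(p-c0)[2][2]; w*=np.sign(w[2]); print('normal fit',w,np.degrees(np.arccos(w[2])),'rms',((p-c0)@w).std(), 'azi',np.degrees(np.arctan2(w[1],w[0]))-180)
for y in (yaw,):
    n=np.array([-np.sin(.4363)*np.cos(y),-np.sin(.4363)*np.sin(y),np.cos(.4363)])
    cp=n@c0
    ax=hit(*px(215,333),n,cp+5); ax-=5*n
    skirt=hit(*px(214,341),n,cp+9); print('skirt axis',skirt-9*n)
    tab=hit(*px(250,230),n,cp+9); poi=hit(*px(165,283),n,cp+10)
    up=np.array([np.cos(.4363)*np.cos(y),np.cos(.4363)*np.sin(y),np.sin(.4363)]); rt=np.cross(up,n)
    for nm,q in(('tab',tab),('poi',poi)):
        q=q-ax; print(nm,'r',np.hypot(q@up,q@rt),'rad',np.arctan2(q@rt,q@up))
    print('axis on panel',ax,'grip',ax+21*n,'n',n,'up',up,'rt',rt)
print('lime',hitz(115+53.6,195+22.4,27))
for x,y in((235,82),(300,143),(283,75),(245,142)): print(hitz(115+x/5,195+y/5,27))
E
python3 k.py
```

```text
front edge [559.50148417  58.4733947   12.        ] [ 540.51338137 -189.50981929   12.        ] 248.70911215280526 -4.3786004485376075
tray corners [[ 694.  -91.   45.]
 [ 689. -187.   45.]
 [ 566.  -83.   45.]
 [ 564. -178.   45.]] mid [ 628.46482588 -134.81999632   45.        ]
yaw tray -3.6783285205525433
normal fit [-0.4184524   0.03476518  0.90757312] 24.82789963041286 rms 2.050243446901372 azi -4.749247862098173
skirt axis [617.34589785  -4.81773716  84.41230299]
tab r 44.89321894646143 rad 0.23128897126491982
poi r 29.059829125432135 rad -0.7920777744811173
axis on panel [619.08317121  -5.11600678  85.23059211] grip [610.23470401  -4.43847865 104.26334241] n [-0.42135558  0.03226324  0.90632144] up [ 0.9036762  -0.06919459  0.42258898] rt [-0.07634663 -0.99708134  0.        ]
lime [456.05071792 315.51247882  27.        ]
[475.72624262 337.45297646  27.        ]
[435.75711028 294.26653348  27.        ]
[480.31253615 305.8086882   27.        ]
[436.39611483 330.51811494  27.        ]
```

Tab ≈ +0.23 rad (r 45, expected 46), pointer ≈ -0.79 rad (r 29, expected 31), and the panel normal fits 25°. These measurements agree with the given dimensions. Next is the approach pose.

```bash
cat > pl.py <<'E'
from h import *
y=np.radians(-4.4); t=np.radians(25)
n=np.array([-np.sin(t)*np.cos(y),-np.sin(t)*np.sin(y),np.cos(t)]); up=np.array([np.cos(t)*np.cos(y),np.cos(t)*np.sin(y),np.sin(t)]); rt=np.cross(up,n)
grip=np.array([610.,-4.5,104.])
def knobR(th):
    x=up*np.cos(th)+rt*np.sin(th); z=-n; return np.stack([x,np.cross(z,x),z],1)
def downR(yaw): return Ro.from_euler('xyz',[180,0,yaw],degrees=True).as_matrix()
def now():
    o=ctrl.get_obs(); return o,np.array(o['position']),Ro.from_euler('xyz',o['eef_rot'],degrees=True).as_matrix()
def plan(p,R):
    o,p0,R0=now()
    s=R0.T@(np.array(p)-p0)/40; w=Ro.from_matrix(R0.T@R).as_rotvec()/.15
    print('shift total(rows of 1)',np.round(s,2),'turn',np.round(w,2),'| after-turn shift',np.round(R.T@(np.array(p)-p0)/40,2))
    print('q',np.round(o['q']),'pos',np.round(p0,1),'F',np.round(o['contact_force'],1),'w',round(o['width'],1),'t',o['clock'])
E
python3 -c "
from pl import *
R=knobR(-.79); plan(grip+n*(155+9+60),R)"
```

```text
shift total(rows of 1) [ 12.18 -12.02   2.44] turn [-1.67  2.41 -2.46] | after-turn shift [14.6  -7.88  4.85]
q [68. 27. -1. 92.  0. 61. -3.] pos [ 215.9 -612.9  403.8] F [-0.6 -0.9  0.5] w 85.5 t 0.1
```

Call:
{"fn": "send_rows", "kwargs": {
  "increments": "0.61 -0.6 0.12 0 0 0 85;0.61 -0.6 0.12 0 0 0 85;0.61 -0.6 0.12 0 0 0 85;0.61 -0.6 0.12 0 0 0 85;0.61 -0.6 0.12 0 0 0 85;0.61 -0.6 0.12 0 0 0 85;0.61 -0.6 0.12 0 0 0 85;0.61 -0.6 0.12 0 0 0 85;0.61 -0.6 0.12 0 0 0 85;0.61 -0.6 0.12 0 0 0 85"
}}

```text
clock: 1.1
position: [366.7, -304.2, 356.3]
eef_rot: [-180.0, 0.0, 19.4]
contact_force: [0.1, -0.3, 0.3]
width: 85.2
grip_force: 0.0
```

Call:
{"fn": "send_rows", "kwargs": {
  "increments": "0.61 -0.6 0.1 0 0 0 85;0.61 -0.6 0.1 0 0 0 85;0.61 -0.6 0.1 0 0 0 85;0.61 -0.6 0.1 0 0 0 85;0.61 -0.6 0.1 0 0 0 85;0.61 -0.6 0.1 0 0 0 85;0.61 -0.6 0.1 0 0 0 85;0.61 -0.6 0.1 0 0 0 85;0.61 -0.6 0.1 0 0 0 85;0.61 -0.6 0.1 0 0 0 85"
}}

```text
clock: 2.1
position: [517.1, 3.0, 316.2]
eef_rot: [-180.0, 0.0, 19.4]
contact_force: [1.0, -0.5, 0.3]
width: 85.1
grip_force: 0.0
```

Call:
{"fn": "send_rows", "kwargs": {
  "increments": "0 0 0 -0.28 0.4 -0.41 40;0 0 0 -0.28 0.4 -0.41 40;0 0 0 -0.28 0.4 -0.41 40;0 0 0 -0.28 0.4 -0.41 40;0 0 0 -0.28 0.4 -0.41 40;0 0 0 -0.28 0.4 -0.41 40;0 0 0 0 0 0 40;0 0 0 0 0 0 40;0 0 0 0 0 0 40;0 0 0 0 0 0 40"
}}

```text
clock: 3.1
position: [517.0, 1.8, 316.7]
eef_rot: [161.5, -17.2, 43.7]
contact_force: [-0.0, 0.8, -0.8]
width: 40.2
grip_force: 0.0
```

```bash
python3 -c "
from pl import *
R=knobR(-.79); plan(grip+n*(155+9+60),R)
a=grab('scene');b=grab('top')
i1=cv2.resize(a['img'][165:240,200:300],(800,600),interpolation=cv2.INTER_CUBIC)
i2=cv2.resize(b['img'][125:195,240:335],(800,590),interpolation=cv2.INTER_CUBIC)
cv2.imwrite('pics/c2.png',cv2.resize(np.hstack([i1[:590],i2]),(800,295)))
"
```

```text
shift total(rows of 1) [-0.08 -0.11  0.2 ] turn [0.02 0.02 0.  ] | after-turn shift [-0.08 -0.11  0.2 ]
q [  7.  18. -14. 122.  29.  18. -80.] pos [517.    1.8 316.7] F [-0.   0.8 -0.8] w 40.2 t 3.1
```

View pics/c2.png

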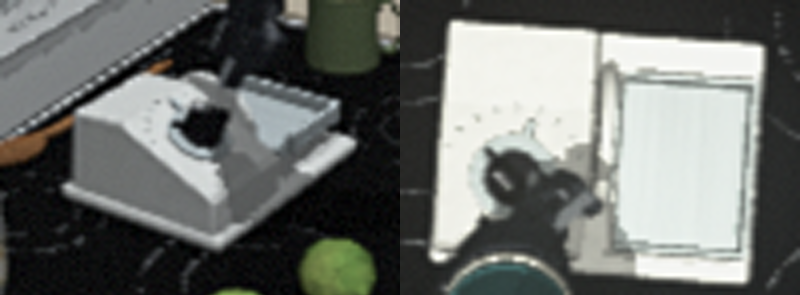

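The fingers straddle the knob axis as planned: left crop at (210,120), and in the top view beside the knob at (512,178). Descending now.

Call:
{"fn": "send_rows", "kwargs": {
  "increments": "-0.08 -0.11 0.2 0.02 0.02 0 40;0 0 0.2 0 0 0 40;0 0 0.2 0 0 0 40;0 0 0.2 0 0 0 40;0 0 0.2 0 0 0 40;0 0 0.2 0 0 0 40;0 0 0.2 0 0 0 40;0 0 0.2 0 0 0 40;0 0 0.1 0 0 0 40;0 0 0 0 0 0 40"
}}

```text
clock: 4.2
position: [540.7, 0.9, 252.1]
eef_rot: [161.7, -17.3, 43.8]
contact_force: [-0.3, 0.2, -0.2]
width: 39.9
grip_force: 0.0
```

Call:
{"fn": "send_rows", "kwargs": {
  "increments": "0 0 0 0 0 0 25;0 0 0 0 0 0 15;0 0 0 0 0 0 10;0 0 0 0 0 0 5;0 0 0 0 0 0 5;0 0 0 0 0 0 5;0 0 0 0 0 0 5;0 0 0 0 0 0 5;0 0 0 0 0 0 5;0 0 0 0 0 0 5",
  "squeeze": 40
}}

```text
clock: 5.2
position: [540.0, 1.6, 252.8]
eef_rot: [161.7, -17.3, 43.8]
contact_force: [-5.3, 3.3, 1.9]
width: 13.4
grip_force: 40.9
```

```bash
python3 -c "
from pl import *
plan(grip+n*(155+9),knobR(-.79))
o=ctrl.get_obs();print(o['wrist_torque'],o['grip_force'])"
```

```text
shift total(rows of 1) [0.   0.03 0.01] turn [-0.01 -0.01  0.01] | after-turn shift [0.   0.03 0.01]
q [ -0.  26.  -6. 121.  36.  10. -88.] pos [540.    1.6 252.8] F [-5.3  3.3  1.9] w 13.4 t 5.2
[0.62411854 1.17383656 0.28088573] 40.89613616466522
```

Call:
{"fn": "send_rows", "kwargs": {
  "increments": "0 0.02 0 0 0 0.85 5;0 0 0 0 0 0.85 5;0 0 0 0 0 0.85 5;0 0 0 0 0 0.85 5;0 0 0 0 0 0.85 5;0 0 0 0 0 0.85 5;0 0 0 0 0 0.85 5;0 0 0 0 0 0.85 5;0 0 0 0 0 0 5;0 0 0 0 0 0 5"
}}

```text
clock: 6.2
position: [540.2, 1.5, 252.9]
eef_rot: [-173.9, -24.2, -18.7]
contact_force: [-6.2, 4.9, 3.8]
width: 13.4
grip_force: 41.1
```

```bash
python3 -c "
from pl import *
plan(grip+n*(155+9),knobR(.23))
o=ctrl.get_obs();print(o['wrist_torque'],o['grip_force'])
b=grab('top');a=grab('scene')
i1=cv2.resize(a['img'][165:240,200:300],(800,600),interpolation=cv2.INTER_CUBIC)
i2=cv2.resize(b['img'][125:195,240:335],(800,590),interpolation=cv2.INTER_CUBIC)
cv2.imwrite('pics/c3.png',cv2.resize(np.hstack([i1[:590],i2]),(800,295)))
"
```

```text
shift total(rows of 1) [0.02 0.01 0.01] turn [-0.01  0.01  0.02] | after-turn shift [0.02 0.01 0.01]
q [  -6.   25.    2.  122.   20.    9. -132.] pos [540.2   1.5 252.9] F [-6.2  4.9  3.8] w 13.4 t 6.2
[0.87044889 1.3439269  0.28105622] 41.07731580734253
```

View pics/c3.png

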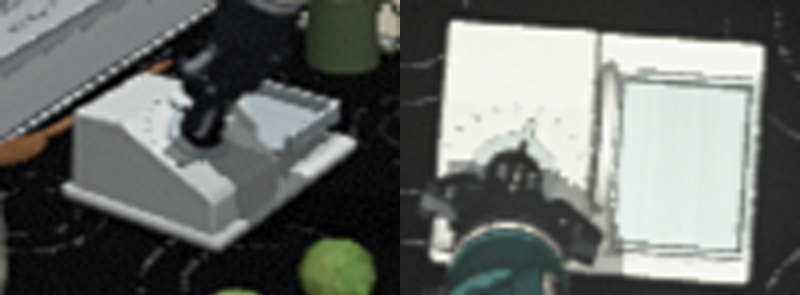

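The pointer nose at top crop (521,147) lines up with the tab at (529,127). Pulling out.

Call:
{"fn": "send_rows", "kwargs": {
  "increments": "0 0 -0.04 0 0 0 5;0 0 -0.04 0 0 0 5;0 0 -0.04 0 0 0 5;0 0 -0.04 0 0 0 5;0 0 -0.04 0 0 0 5;0 0 -0.04 0 0 0 5;0 0 -0.04 0 0 0 5;0 0 -0.04 0 0 0 5;0 0 0 0 0 0 5;0 0 0 0 0 0 5",
  "squeeze": 70
}}

```text
clock: 7.3
position: [535.0, 1.9, 264.0]
eef_rot: [-173.9, -24.2, -18.7]
contact_force: [-2.5, 5.4, -3.6]
width: 12.6
grip_force: 70.6
```

```bash
python3 -c "
from pl import *
plan(grip+n*(155+9),knobR(.23))"
```

```text
shift total(rows of 1) [0.02 0.01 0.32] turn [-0.01  0.01  0.02] | after-turn shift [0.02 0.01 0.32]
q [  -5.   24.    1.  122.   20.   10. -131.] pos [535.    1.9 264. ] F [-2.5  5.4 -3.6] w 12.6 t 7.3
```

Call:
{"fn": "send_rows", "kwargs": {
  "increments": "0 0 -0.03 0 0 0 5;0 0 -0.03 0 0 0 5;0 0 -0.03 0 0 0 5;0 0 0 0 0 0 5;0 0 0 0 0 0 5;0 0 0 0 0 0 5;0 0 0 0 0 0 5;0 0 0 0 0 0 5;0 0 0 0 0 0 5;0 0 0 0 0 0 5"
}}

```text
clock: 8.3
position: [534.8, 1.7, 264.5]
eef_rot: [-173.9, -24.1, -18.7]
contact_force: [22.0, 4.0, -40.1]
width: 12.2
grip_force: 70.0
```

```bash
python3 -c "
from pl import *
plan(grip+n*(155+9),knobR(.23))"
```

```text
shift total(rows of 1) [0.02 0.01 0.33] turn [-0.01  0.02  0.02] | after-turn shift [0.02 0.01 0.33]
q [  -5.   24.    1.  122.   20.   10. -131.] pos [534.8   1.7 264.5] F [ 22.    4.  -40.1] w 12.2 t 8.3
```

It's against the hard stop: 12–13 mm of travel and the force has risen. I'll relax, release and retreat.

Call:
{"fn": "send_rows", "kwargs": {
  "increments": "0 0 0.03 0 0 0 5;0 0 0.03 0 0 0 5;0 0 0 0 0 0 5;0 0 0 0 0 0 20;0 0 0 0 0 0 35;0 0 0 0 0 0 35;0 0 0 0 0 0 35;0 0 0 0 0 0 35;0 0 0 0 0 0 35;0 0 0 0 0 0 35"
}}

```text
clock: 9.3
position: [535.2, 0.6, 265.8]
eef_rot: [-173.9, -24.3, -18.8]
contact_force: [0.1, -0.4, -0.1]
width: 35.2
grip_force: 0.0
```

Call:
{"fn": "send_rows", "kwargs": {
  "increments": "0 0 -0.2 0 0 0 35;0 0 -0.3 0 0 0 35;0 0 -0.4 0 0 0 35;0 0 -0.5 0 0 0 35;0 0 -0.5 0 0 0 35;0 0 -0.5 0 0 0 35;0 0 -0.4 0 0 0 85;0 0 -0.2 0 0 0 85;0 0 0 0 0 0 85;0 0 0 0 0 0 85"
}}

```text
clock: 10.3
position: [484.5, 4.4, 374.4]
eef_rot: [-173.9, -24.3, -18.8]
contact_force: [0.0, -0.5, 0.8]
width: 85.0
grip_force: 0.0
```

```bash
python3 -c "
from pl import *
# lime: long axis dir from crop (235,82)->(300,143): close across it
plan([456,315.5,155+26+100],downR(0))
a=grab('scene');b=grab('top')
i1=cv2.resize(a['img'][165:240,200:300],(800,600),interpolation=cv2.INTER_CUBIC)
i2=cv2.resize(b['img'][202:234,146:189],(800,600),interpolation=cv2.INTER_CUBIC)
cv2.imwrite('pics/c4.png',cv2.resize(np.hstack([i1,i2]),(800,300)))
"
```

```text
shift total(rows of 1) [-3.86 -7.01  1.57] turn [-0.23 -2.92 -2.  ] | after-turn shift [-0.71 -7.78  2.34]
q [   1.    9.   -7.  124.   14.   23. -125.] pos [484.5   4.4 374.4] F [ 0.  -0.5  0.8] w 85.0 t 10.3
```

View pics/c4.png

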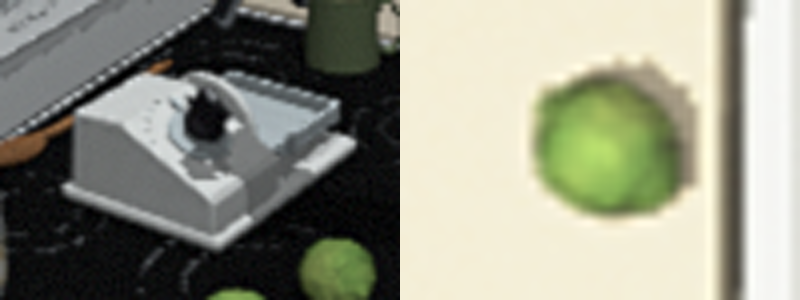

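The knob now stands raised at (208,112). The lime centre is at right crop (612,148), matching the earlier (456,315), with its long axis at about yaw 54°.

```bash
python3 -c "
from pl import *
plan([456,315.5,250],downR(54))"
```

```text
shift total(rows of 1) [-4.17 -6.93  2.26] turn [ 1.19 -2.86 -8.18] | after-turn shift [ 5.87 -5.15  3.09]
q [   1.    9.   -7.  124.   14.   23. -125.] pos [484.5   4.4 373.7] F [-0.6 -0.2 -0.5] w 84.8 t 10.4
```

Call:
{"fn": "send_rows", "kwargs": {
  "increments": "0 0 0 0.119 -0.286 -0.818 85;0 0 0 0.119 -0.286 -0.818 85;0 0 0 0.119 -0.286 -0.818 85;0 0 0 0.119 -0.286 -0.818 85;0 0 0 0.119 -0.286 -0.818 85;0 0 0 0.119 -0.286 -0.818 85;0 0 0 0.119 -0.286 -0.818 85;0 0 0 0.119 -0.286 -0.818 85;0 0 0 0.119 -0.286 -0.818 85;0 0 0 0.119 -0.286 -0.818 85"
}}

```text
clock: 11.4
position: [484.7, 4.3, 373.5]
eef_rot: [-179.9, 0.1, 54.3]
contact_force: [-0.7, -0.6, 0.2]
width: 85.1
grip_force: 0.0
```

Call:
{"fn": "send_rows", "kwargs": {
  "increments": "0.65 -0.57 0.34 0 0 0 85;0.65 -0.57 0.34 0 0 0 85;0.65 -0.57 0.34 0 0 0 85;0.65 -0.57 0.34 0 0 0 85;0.65 -0.57 0.34 0 0 0 85;0.65 -0.57 0.34 0 0 0 85;0.65 -0.57 0.34 0 0 0 85;0.65 -0.57 0.34 0 0 0 85;0.65 -0.57 0.34 0 0 0 85;0 0 0 0 0 0 85"
}}

```text
clock: 12.4
position: [453.9, 319.2, 249.6]
eef_rot: [-179.8, -0.0, 54.4]
contact_force: [-0.7, -0.6, -0.9]
width: 84.8
grip_force: 0.0
```

```bash
python3 -c "
from pl import *
plan([456,315.5,178],downR(54))"
```

```text
shift total(rows of 1) [-0.04  0.1   1.79] turn [-0.02 -0.    0.05] | after-turn shift [-0.04  0.1   1.79]
q [-20.  32. -23. 110.  18.  41. -90.] pos [453.9 319.2 249.6] F [-0.7 -0.6 -0.9] w 84.8 t 12.4
```

Call:
{"fn": "send_rows", "kwargs": {
  "increments": "-0.04 0.1 0.2 0 0 0 85;0 0 0.25 0 0 0 85;0 0 0.25 0 0 0 85;0 0 0.25 0 0 0 85;0 0 0.25 0 0 0 85;0 0 0.25 0 0 0 85;0 0 0.2 0 0 0 85;0 0 0.14 0 0 0 85;0 0 0 0 0 0 85;0 0 0 0 0 0 85"
}}

```text
clock: 13.4
position: [458.7, 311.0, 180.5]
eef_rot: [179.9, -0.1, 54.0]
contact_force: [0.4, 0.1, 0.2]
width: 85.0
grip_force: 0.0
```

Call:
{"fn": "send_rows", "kwargs": {
  "increments": "0 0 0 0 0 0 60;0 0 0 0 0 0 50;0 0 0 0 0 0 40;0 0 0 0 0 0 35;0 0 0 0 0 0 35;0 0 0 0 0 0 35;0 0 0 0 0 0 35;0 0 0 0 0 0 35;0 0 0 0 0 0 35;0 0 0 0 0 0 35",
  "squeeze": 25
}}

```text
clock: 14.4
position: [458.7, 311.1, 181.2]
eef_rot: [179.9, -0.1, 54.0]
contact_force: [-0.9, -0.4, 5.4]
width: 45.6
grip_force: 25.0
```

Call:
{"fn": "send_rows", "kwargs": {
  "increments": "0 0 -0.2 0 0 0 35;0 0 -0.3 0 0 0 35;0 0 -0.4 0 0 0 35;0 0 -0.5 0 0 0 35;0 0 -0.5 0 0 0 35;0 0 -0.5 0 0 0 35;0 0 -0.5 0 0 0 35;0 0 -0.5 0 0 0 35;0 0 -0.4 0 0 0 35;0 0 0 0 0 0 35"
}}

```text
clock: 15.4
position: [458.9, 311.3, 335.9]
eef_rot: [179.8, -0.4, 54.0]
contact_force: [0.2, 0.6, -0.4]
width: 45.5
grip_force: 25.7
```

```bash
python3 -c "
from pl import *
plan([628.5,-135,330],downR(86))
d=grab('scene'); o,p,R=now(); u,v=proj(d,p+R[:,2]*155); print(u,v)
u,v=int(u),int(v); cv2.imwrite('pics/c5.png',cv2.resize(d['img'][max(v-60,0):v+60,max(u-80,0):u+80],(480,360)))"
```

```text
shift total(rows of 1) [-6.54  9.99  0.14] turn [ 0.03 -0.04 -3.72] | after-turn shift [-10.83   5.01   0.15]
q [-17.  25. -26. 108.  14.  50. -86.] pos [458.9 311.3 335.9] F [ 0.2  0.6 -0.4] w 45.5 t 15.4
238.22385760578806 225.48191372895195
```

View pics/c5.png

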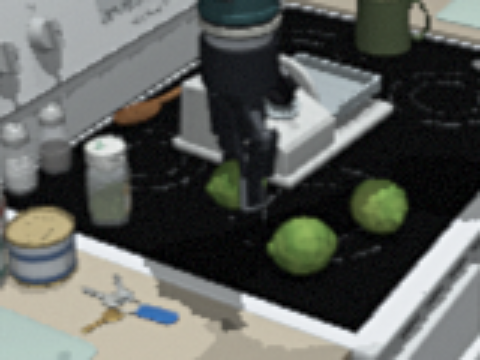

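The lime is held between the pads at (230,185), centred. Moving over the tray.

Call:
{"fn": "send_rows", "kwargs": {
  "increments": "-0.436 0.666 0 0 0 0 35;-0.436 0.666 0 0 0 0 35;-0.436 0.666 0 0 0 0 35;-0.436 0.666 0 0 0 0 35;-0.436 0.666 0 0 0 0 35;-0.436 0.666 0 0 0 0 35;-0.436 0.666 0 0 0 0 35;-0.436 0.666 0 0 0 0 35;-0.436 0.666 0 0 0 0 35;-0.436 0.666 0 0 0 0 35"
}}

```text
clock: 16.45
position: [571.3, 11.7, 331.6]
eef_rot: [-180.0, -0.0, 54.0]
contact_force: [0.6, 0.2, -0.8]
width: 45.5
grip_force: 25.8
```

Call:
{"fn": "send_rows", "kwargs": {
  "increments": "-0.436 0.666 0 0 0 0 35;-0.436 0.666 0 0 0 0 35;-0.436 0.666 0 0 0 0 35;-0.436 0.666 0 0 0 0 35;-0.436 0.666 0 0 0 0 35;0 0 0 0 0 -0.744 35;0 0 0 0 0 -0.744 35;0 0 0 0 0 -0.744 35;0 0 0 0 0 -0.744 35;0 0 0 0 0 -0.744 35"
}}

```text
clock: 17.45
position: [627.6, -135.8, 331.4]
eef_rot: [-180.0, -0.0, 86.2]
contact_force: [-0.1, 0.1, -0.6]
width: 45.1
grip_force: 25.8
```

```bash
python3 -c "
from pl import *
plan([628.5,-135,155+45+27],downR(86))"
```

```text
shift total(rows of 1) [0.02 0.02 2.61] turn [-0.   -0.01  0.03] | after-turn shift [0.02 0.02 2.61]
q [ 28.  33. -26.  95.  17.  55.  -8.] pos [ 627.6 -135.8  331.4] F [-0.1  0.1 -0.6] w 45.1 t 17.45
```

Call:
{"fn": "send_rows", "kwargs": {
  "increments": "0 0 0.3 0 0 0 35;0 0 0.4 0 0 0 35;0 0 0.4 0 0 0 35;0 0 0.4 0 0 0 35;0 0 0.4 0 0 0 35;0 0 0.3 0 0 0 35;0 0 0.2 0 0 0 35;0 0 0.1 0 0 0 35;0 0 0.08 0 0 0 35;0 0 0 0 0 0 35"
}}

```text
clock: 18.45
position: [628.3, -135.7, 229.4]
eef_rot: [179.9, -0.0, 86.0]
contact_force: [0.3, 0.3, -0.8]
width: 45.2
grip_force: 25.8
```

Call:
{"fn": "send_rows", "kwargs": {
  "increments": "0 0 0 0 0 0 46;0 0 0 0 0 0 48;0 0 0 0 0 0 50;0 0 0 0 0 0 54;0 0 0 0 0 0 60;0 0 0 0 0 0 66;0 0 0 0 0 0 70;0 0 0 0 0 0 70;0 0 0 0 0 0 70;0 0 0 0 0 0 70"
}}

```text
clock: 19.45
position: [628.2, -135.7, 229.4]
eef_rot: [179.9, -0.0, 86.0]
contact_force: [-0.4, 0.3, 0.4]
width: 69.7
grip_force: 0.0
```

Call:
{"fn": "send_rows", "kwargs": {
  "increments": "0 0 -0.2 0 0 0 70;0 0 -0.4 0 0 0 70;0 0 -0.6 0 0 0 70;0 0 -0.6 0 0 0 70;0 0 -0.6 0 0 0 70;0 0 -0.6 0 0 0 70;0 0 -0.4 0 0 0 70;0 0 -0.2 0 0 0 70;0 0 0 0 0 0 70;0 0 0 0 0 0 70"
}}

```text
clock: 20.45
position: [627.6, -135.8, 372.6]
eef_rot: [180.0, -0.0, 86.0]
contact_force: [0.8, -0.2, -0.2]
width: 69.9
grip_force: 0.0
```

```bash
python3 -c "
from pl import *
plan([450,-350,380],downR(86))"
```

```text
shift total(rows of 1) [-5.65 -4.05 -0.19] turn [ 0. -0. -0.] | after-turn shift [-5.65 -4.06 -0.18]
q [ 28.  31. -27.  93.  16.  60.  -7.] pos [ 627.6 -135.8  372.6] F [ 0.8 -0.2 -0.2] w 69.9 t 20.45
```

Call:
{"fn": "send_rows", "kwargs": {
  "increments": "-0.5 -0.4 0 0 0 0 70;-0.5 -0.4 0 0 0 0 70;-0.5 -0.4 0 0 0 0 70;-0.5 -0.4 0 0 0 0 70;-0.5 -0.4 0 0 0 0 70;-0.5 -0.4 0 0 0 0 70;-0.5 -0.4 0 0 0 0 70;-0.5 -0.4 0 0 0 0 70;-0.5 -0.4 0 0 0 0 70;0 0 0 0 0 0 70"
}}

```text
clock: 21.45
position: [468.8, -308.5, 371.4]
eef_rot: [-179.8, -0.0, 85.6]
contact_force: [-0.3, -0.4, -0.6]
width: 70.2
grip_force: 0.0
```

```bash
python3 -c "
from h import *
b=grab('top')
cv2.imwrite('pics/c6.png',cv2.resize(b['img'][125:195,240:335],None,fx=8,fy=8,interpolation=cv2.INTER_CUBIC))"
```

```text
(no output)
```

View pics/c6.png

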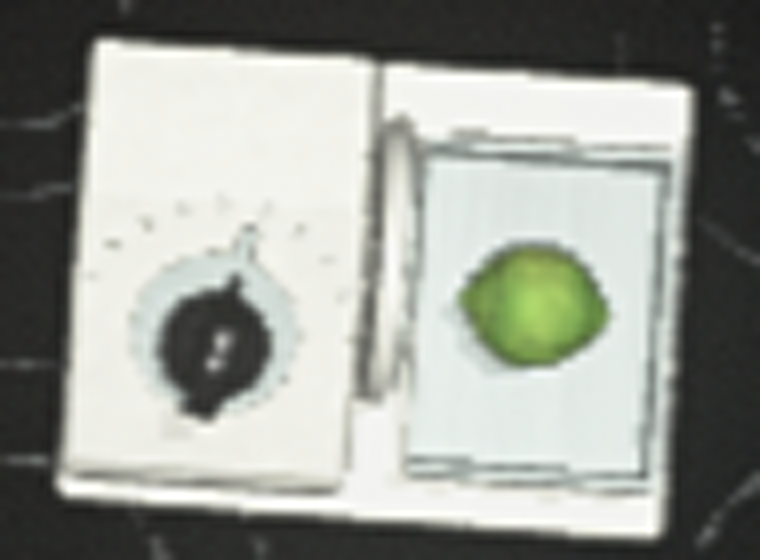

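The lime rests mid-tray at (535,305). The knob is raised, and its nose at (237,277) points at the tab at (248,235).

```bash
python3 -c "
from rig import hand_in
print(hand_in())"
```

```text
the job is handed in; nothing more can be done
None
```

I turned the knob to the tab, pulled it out to its stop, and left the smallest lime released in the middle of the feed tray. I then handed the job in at about 21.5 s; the hand-in gave no verdict.

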